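Pack the gas-line spares into their foam trays

ROBOT

A 6-joint arm with a two-finger parallel gripper is mounted at the origin on a cart in front of the work surface, level with it; the furniture and walls round the work are solid. World frame = base frame: x ahead of the robot, y to its left, z up, the work surface at z = 0. Lengths are in m, angles in rad, forces in N, time in s.
With the tool pointing down it reaches from about 0.275 to 0.725 m from the base axis. Payload 5.6 kg.
Tool frame: the origin (TCP) lies at the very end of the fingers, on their centre line; the grasp point (between the pads) lies 19 mm behind it; z points along the fingers, y is the line along which they close (so a half turn about z gives the same grasp; the last joint's range is limited). The gripper opens to 85 mm and grips with 20 to 120 N. Pads are 22 mm wide; open, the fingers measure 114 mm over their backs; the gripper's body (76 mm by 85 mm) begins 54 mm behind the grasp point. The pads swing forward as they close: fully open they stand 13 mm farther back than shut.
Start: joints at [-0.971, 0.255, 0.108, 0, -1.424, -0.285], TCP at [0.17, -0.523, 0.231] pointing down, gripper open.
Joint ranges: [-2.95, 2.95], [-1.21, 1.97], [-1.09, 1.5], [-2.87, 1.71], [-2.94, -0.07], [-3.05, 3.05]. Speed limits (rad/s): [2.57, 2.57, 3.14, 3.14, 3.14, 3.14].

INTERFACE

Orientations are given as a unit quaternion [x, y, z, w].
In Python, from station import * gives the robot as it stands.
- The arm moves only by the tool jog_arm, never from a script. Its argument "plan" is a list that holds one entry, the list of rows, each a list of 5 numbers: the closure, from -1 (fully open) to 1 (shut), then the shift along the tool's x, y, z in cm, then the turn about the tool's z in rad. A call has 1 to 10 rows; each row shifts and turns the commanded pose from where the row before left it, along the tool's axes as they then stand; what a row does not reach is not made up. A row lasts 1/12 s, in which the tool goes at most 41.7 mm and 7.16 degrees, less where a joint would pass 70% of its speed; a pose out of reach is approached as far as the arm can. A call is refused whole if a number of a shift passes 4.17 or a number of a turn 0.125, either way. A call with a gripper value outside its range is refused whole. The fingers move at their own pace and stop on an object; the grip force is fixed at half the most. Time passes only in rows, so rows that do not move let the fingers close. It gives the time, the measured TCP pose, the force, the opening and the grip force at its end, in the units of the state.
- read_state(): the state, without advancing time (a new reading comes with each control period).
- grab_frame(name): name is "scene" or "top"; returns a dict with "frame" (420x560x3 uint8, blue, green, red), "depth" (420x560 float32, m along the optical axis (not along the pixel's ray), 0 where there is no reading), "fx", "fy", "cx", "cy" (pixels), "R" (3x3) and "t" (3): a world point X has camera coordinates R X + t. Camera axes: x right, y down, z forward; pixel columns grow to the right and rows downward; lengths in m; the calibration is good to about 2 mm. A picture is of the moment at which its call begins.
- job_done(): hands the job in; it is judged then, once.
Trained networks look in a picture, given as the dict that the camera call returned (one of the last four; its "shot" number tells which), for a name from the list of things; names that differ only in an ending like _2 or _b are one class to them, and where a whole thing is asked for, a point or a joint stands for the part that bears it (a point fixed in the world has none). Each returns a list of dicts, best first, with "p" (0 to 1); they miss things now and then, are a little off and sometimes report something else, mostly with a low value. They report only what shows in the picture. A call takes as long as a camera call. They do not tell look-alikes from the thing itself.
- search_frame(name, picture): "at" ([column, row] in pixels, amid what is visible of it).
- trace(name, picture): "mask" (420x560 bool, what is visible of it) and "at" ([column, row] in pixels, amid what is visible of it).
- landmark_of(name, picture): "at" ([column, row] in pixels: a listed point, or the origin of a listed thing).
The state is a dict: "time_s": time; "q": joint angles; "joint_vel": joint speeds; "effort": joint torques, N m; "eef_pos": TCP position; "tool_rot": TCP orientation; "contact_force": force on the tool from outside, world axes, zero at the start; "moment": the same for the moment, N m; "opening": opening from 0.0 (shut) to 1.0 (fully open); "finger_force": force on a finger pad.
Only numpy, scipy, OpenCV 4.12 (cv2) and the standard library are available. Lean on these libraries where they do the work, as an engineer would, in place of code of your own. Each camera call takes 0.05 s, during which the arm holds its last target. There are 200 camera calls.

TASK

The spares for the bottle filler's gas line are lying about the table: the brass ball valve, the brass quick coupling, the black solenoid coil and the jar of sealing rings. Pack each one upright, as it stands or lies now, into the foam tray whose blue cut-out has its shape, right down on the floor of the cut-out and turned the way the outline shows, so that a missing spare is seen at a glance. Leave the white roll of thread tape where it lies.

Things in the scene. Friction and masses are not known exactly. Their poses are not given: they have to be found in the camera images.
- ball_valve_mid (a point): Brass ball valve with red lever, loose, 26 x 92 x 42 mm, 0.22 kg, lever on top. The point is the centre of the brass body (26 mm along x, 53 along y, 28 high), 14 mm above its underside. A 12 mm stem rises here to the flat lever, which lies 33 to 42 mm above the underside and runs to -y, ending 65 mm from this point. z is up; grasp the body across x.
- quick_coupling_mid (a point): Brass quick coupling, loose, lying, 0.08 kg: thick brass part, 27 mm thick, 40 mm long along y, with a 12 mm long, 16 mm thick silver nose at its -y end. The point is the centre of the thick part, 13.5 mm above its underside and 20 mm from the step to the nose. z is up; grasp the thick part across x.
- spare_coil_mid (a point): Black solenoid valve coil, loose, standing, about 0.13 kg: a black block 30 x 30 mm, 38 mm high, with a short white stub on top (46 mm in all) and a 6 mm connector bump on its -y side. The point is the centre of the block, 19 mm above its underside; z is up. Grasp across x or y.
- seal_jar_mid (a point): Round clear jar of sealing rings with a black screw lid, loose, standing, about 0.06 kg, 58 mm in diameter, 56 mm high. The point is its centre, 28 mm above its underside; z is up.
- thread_tape_mid (a point): White roll of thread sealing tape, loose, lying flat, 54 mm in diameter, 15 mm high; not one of the spares, it has no tray and stays where it is. The point is its centre.
- valve_outline (a point): Cut-out for the ball valve: 36 x 63 mm for the brass body (y = -12 to +51 mm, centre +19.5 mm) and a 24 mm wide channel for the lever on to y = -50 mm. The point is on the floor at the middle of the outline; z up. The valve lies with its y along this y, lever over the channel. Fixed tray, 82 x 114 mm, long along y, grey shell, dark foam, top 16 mm above the table; blue cut-out floor 5 mm above it.
- coupling_outline (a point): Stepped cut-out for the coupling: 37 mm wide from this point to y = +49.5 mm for the thick part (its centre at y = +24.5 mm), 26 mm wide from here to y = -12 mm for the nose. The point is on the floor at the step; z up. The coupling lies with its y along this y. Fixed tray, 82 x 114 mm, long along y, grey shell, dark foam, top 16 mm above the table; blue cut-out floor 5 mm above it.
- coil_outline (a point): Rectangular cut-out for the coil, 40 mm along x, 44 mm along y. The point is its centre on its floor; z up. The coil may stand in it any way round that fits. Fixed tray, 82 x 114 mm, long along y, grey shell, dark foam, top 16 mm above the table; blue cut-out floor 5 mm above it.
- jar_outline (a point): Round cut-out for the jar, 68 mm in diameter. The point is its centre on its floor; z up. Fixed tray, 82 x 114 mm, long along y, grey shell, dark foam, top 16 mm above the table; blue cut-out floor 5 mm above it.
- filler_column (a point): Foot of the bottle filler's upright steel column, fixed, always here, at table height: 46 x 46 mm and 1.2 m tall on a base plate 190 mm along x and 115 mm along y, with 86 mm high brackets. An arm at 0.45 m height runs from it to the left to the filling head. Not part of the job; keep the arm clear of it, also on the way from the start.
Mind the look-alikes: they are no part of the job. What is shaped like the part that bears seal_jar_mid but purple is not meant.

How it is judged:
By the outcome, as a careful person would: the job done as asked, in the order asked, and still so for the second after the job is handed in, with the robot touching nothing.
It also fails if it takes over 112 s, if anything falls off the work surface, if the arm or the gripper's body presses on something with over 40 N, if the wrist force passes 120 N, or if a joint passes its speed limit or range.

## Working session

There is one attempt and no reset: what is moved stays moved. The work goes in short steps, Python scripts to look and compute and a tool call to move; the robot and the scene stay as the last step left them, time stands still between calls to the robot, and variables do not carry over. Pictures are saved under pics/ and viewed, at most 14 in all, crops included, and the job is handed in when it is done.

Besides the shell and the picture viewer there is one more tool, called as name(argument=value, ...), one argument or row to a line, values as JSON. jog_arm: Moves the arm, as the interface text tells. Its arguments: {"type":"object","properties":{"plan":{"type":"array"}},"required":["plan"]}

```bash
mkdir -p pics; ls
cat > h.py <<'E'
from station import *
import numpy as np, cv2
def w(p,u,v,z=None,d=None):
    # pixel to world, on plane z or at depth d
    R=np.array(p["R"]);t=np.array(p["t"])
    r=np.array([(u-p["cx"])/p["fx"],(v-p["cy"])/p["fy"],1.])
    c=-R.T@t; rw=R.T@r
    s=(z-c[2])/rw[2] if z is not None else d
    return c+s*rw
def px(p,X):
    c=np.array(p["R"])@np.array(X)+np.array(p["t"])
    return np.array([p["fx"]*c[0]/c[2]+p["cx"],p["fy"]*c[1]/c[2]+p["cy"]])
def cloud(p):
    v,u=np.mgrid[0:420,0:560]; d=p["depth"]
    c=np.stack([(u-p["cx"])/p["fx"]*d,(v-p["cy"])/p["fy"]*d,d],-1)
    return (c-np.array(p["t"]))@np.array(p["R"])
E
python3 - <<'E'
from h import *
for n in("scene","top"):
    p=grab_frame(n); cv2.imwrite(f"pics/{n}0.png",cv2.resize(p["frame"],(784,588)))
    print(n,-np.array(p["R"]).T@p["t"],p["fx"]); print(np.round(p["R"],2).tolist())
    for k,z in dict(ball_valve_mid=.014,quick_coupling_mid=.0135,spare_coil_mid=.019,seal_jar_mid=.028,thread_tape_mid=.007,valve_outline=.005,coupling_outline=.005,coil_outline=.005,jar_outline=.005,filler_column=0).items():
        for r in landmark_of(k,p): print(k,round(r["p"],2),np.round(r["at"]),np.round(w(p,*r["at"],z=z),3))
s=read_state();print(s["time_s"],s["tool_rot"],s["eef_pos"],s["opening"])
E
```

```text
pics
scene [-0.12747187 -0.43208528  0.48011366] 490.6578660784522
[[0.51, -0.86, 0.03], [-0.36, -0.24, -0.9], [0.78, 0.45, -0.43]]
ball_valve_mid 0.82 [366. 289.] [ 0.548 -0.196  0.014]
quick_coupling_mid 0.62 [358. 332.] [ 0.435 -0.23   0.014]
spare_coil_mid 0.6 [334. 241.] [ 0.668 -0.077  0.019]
seal_jar_mid 0.69 [391. 233.] [ 0.746 -0.165  0.028]
seal_jar_mid 0.59 [311. 262.] [ 0.554 -0.085  0.028]
thread_tape_mid 0.74 [403. 270.] [ 0.655 -0.226  0.007]
thread_tape_mid 0.27 [291. 305.] [ 0.448 -0.107  0.007]
valve_outline 0.75 [153. 259.] [0.435 0.187 0.005]
coupling_outline 0.76 [290. 307.] [ 0.445 -0.106  0.005]
coil_outline 0.88 [246. 253.] [0.55  0.055 0.005]
jar_outline 0.83 [208. 278.] [0.44  0.058 0.005]
top [ 0.4469162  -0.01464805  0.9511735 ] 430.05297130740024
[[0.01, -1.0, 0.0], [-0.99, -0.01, -0.15], [0.15, 0.0, -0.99]]
ball_valve_mid 0.58 [364. 234.] [ 0.545 -0.19   0.014]
quick_coupling_mid 0.55 [247. 282.] [0.438 0.063 0.013]
quick_coupling_mid 0.53 [382. 285.] [ 0.435 -0.228  0.013]
spare_coil_mid 0.64 [308. 177.] [ 0.67  -0.069  0.019]
seal_jar_mid 0.97 [313. 229.] [ 0.553 -0.078  0.028]
seal_jar_mid 0.67 [348. 138.] [ 0.759 -0.157  0.028]
thread_tape_mid 0.77 [378. 185.] [ 0.657 -0.226  0.007]
valve_outline 0.68 [186. 286.] [0.43  0.196 0.005]
coupling_outline 0.95 [321. 275.] [ 0.455 -0.097  0.005]
coupling_outline 0.59 [366. 232.] [ 0.549 -0.197  0.005]
coil_outline 0.93 [249. 229.] [0.554 0.061 0.005]
jar_outline 0.63 [248. 285.] [0.432 0.062 0.005]
1.1 [-1.56751056e-01  9.87638145e-01  8.84447808e-06 -1.95266932e-06] [ 0.17031226 -0.52297022  0.23126973] 0.9937217201015668
```

View pics/scene0.png

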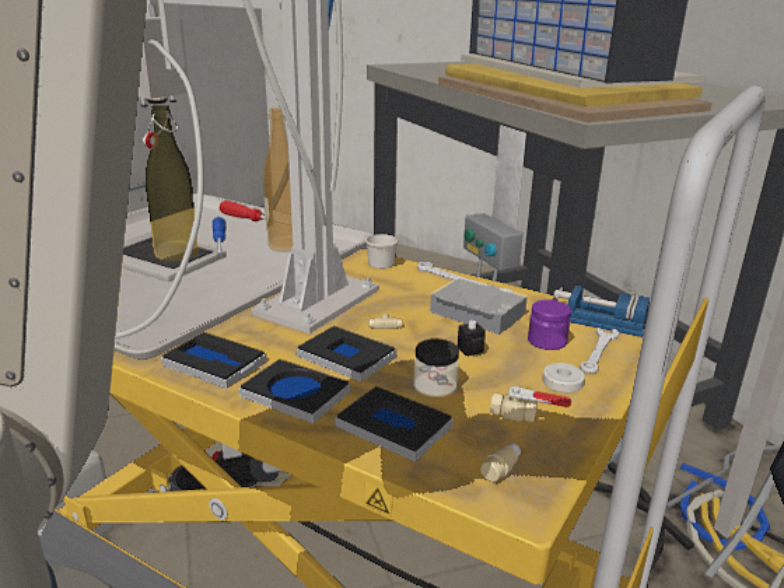

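View pics/top0.png

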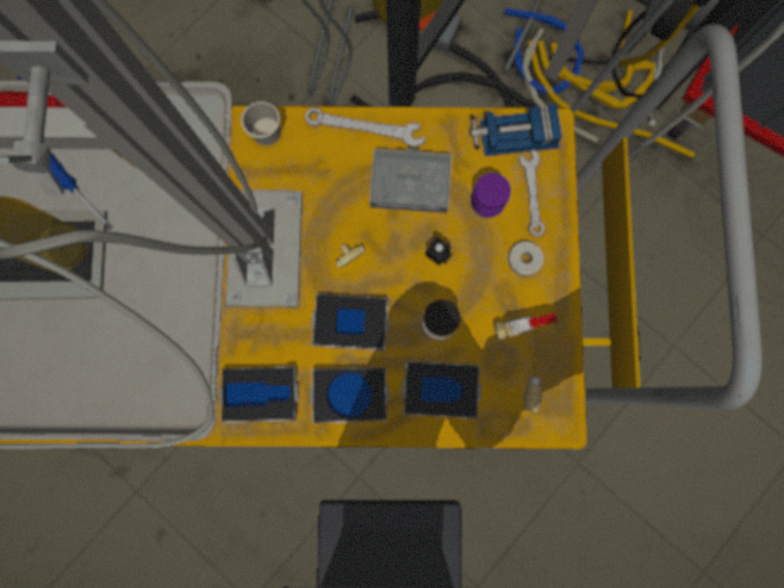

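```bash
cat > pose.py <<'E'
from h import *
p=grab_frame("top"); C=cloud(p)
P=[]
for k in("ball_valve_mid","quick_coupling_mid","spare_coil_mid","seal_jar_mid","valve_outline","coupling_outline","coil_outline","jar_outline"):
    for r in trace(k,p)[:2]:
        m=r["mask"]; pts=C[m&(p["depth"]>0)]
        (c,s,a)=cv2.minAreaRect(np.float32(pts[:,:2]*1000))
        print(k,round(r["p"],2),np.round(r["at"]),m.sum(),"z",np.round(np.percentile(pts[:,2],[5,50,95]),3),"rect",np.round(c),np.round(s),round(a,1))
# railing / high things near the workspace
m=(C[...,2]>.06)&(p["depth"]>0)&(C[...,0]<1)&(C[...,1]<-.25)
q=C[m]; print("rail",len(q),np.round(np.percentile(q,[0,5,50,95,100],axis=0),2).tolist())
A=p["frame"]
def crop(u,v,s=28): return cv2.resize(A[v-s:v+s,u-s:u+s],(300,300),interpolation=cv2.INTER_CUBIC)
cv2.imwrite("pics/crops.png",np.hstack([crop(375,232),crop(381,283)]))
E
python3 pose.py
```

```text
ball_valve_mid 0.8 [371. 232.] 427 z [0.019 0.037 0.042] rect [ 549. -214.] [25. 93.] 11.8
ball_valve_mid 0.44 [248. 283.] 2120 z [0.004 0.015 0.019] rect [439.  58.] [ 86. 119.] 0.5
quick_coupling_mid 0.53 [384. 285.] 236 z [0.018 0.024 0.028] rect [ 442. -223.] [24. 49.] 86.5
spare_coil_mid 0.6 [312. 179.] 229 z [0.017 0.038 0.046] rect [662. -80.] [35. 28.] 53.3
seal_jar_mid 0.97 [349. 141.] 714 z [0.011 0.056 0.059] rect [ 755. -169.] [56. 74.] 16.8
seal_jar_mid 0.76 [313. 232.] 571 z [0.042 0.057 0.059] rect [553. -80.] [54. 53.] 62.2
valve_outline 0.94 [184. 282.] 2125 z [0.004 0.015 0.019] rect [439. 200.] [ 84. 123.] 2.4
coupling_outline 0.89 [312. 276.] 2051 z [0.005 0.016 0.02 ] rect [448. -84.] [121.  82.] 87.0
coil_outline 0.8 [251. 231.] 1983 z [0.005 0.016 0.019] rect [554.  59.] [120.  86.] 86.6
rail 9569 [[0.43, -0.37, 0.06], [0.44, -0.36, 0.07], [0.63, -0.35, 0.37], [0.83, -0.34, 0.38], [0.85, -0.34, 0.38]]
```

View pics/crops.png

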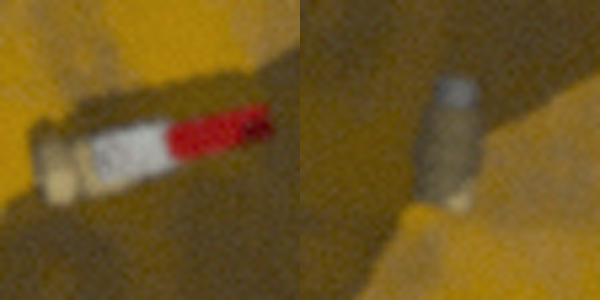

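```bash
cat > pose2.py <<'E'
from h import *
p=grab_frame("top"); C=cloud(p); A=p["frame"].astype(int)
blue=((A[...,0]>A[...,2]+40)&(A[...,0]>A[...,1]+25)).astype(np.uint8)
n,l,st,ce=cv2.connectedComponentsWithStats(blue)
for i in range(1,n):
    X=w(p,*ce[i],z=.005)
    if st[i,4]<150 or not(.3<X[0]<.7 and -.2<X[1]<.3): continue
    v,u=np.nonzero(l==i)
    Q=np.array([w(p,a,b,z=.005)[:2]*1000 for a,b in zip(u,v)],np.float32)
    c,s,a=cv2.minAreaRect(Q); print("blue",st[i,4],"cen",np.round(Q.mean(0),1),"rect",np.round(c,1),np.round(s,1),round(a,1))
    ev,V=np.linalg.eigh(np.cov(Q.T)); print("  major deg",np.degrees(np.arctan2(V[1,1],V[0,1])))
for name,c0,r,zl in(("valve",(.549,-.21),.075,.031),("valvebody",(.545,-.19),.06,.016),("coupling",(.442,-.225),.045,.012),("coil",(.662,-.08),.04,.03),("jar",(.553,-.08),.045,.045)):
    for cam in("top","scene"):
        q=p if cam=="top" else grab_frame("scene"); D=cloud(q)
        m=(q["depth"]>0)&(np.hypot(D[...,0]-c0[0],D[...,1]-c0[1])<r)&(D[...,2]>zl)&(D[...,2]<.08)
        if name=="valvebody": m&=D[...,2]<.031
        Q=np.float32(D[m][:,:2]*1000)
        if len(Q)<10: continue
        c,s,a=cv2.minAreaRect(Q); ev,V=np.linalg.eigh(np.cov(Q.T))
        print(name,cam,len(Q),"mean",np.round(Q.mean(0),1),"rect",np.round(c,1),np.round(s,1),round(a,1),"major",round(np.degrees(np.arctan2(V[1,1],V[0,1])),1),"z",np.round(np.percentile(D[m][:,2],[50,98]),3))
def ortho(x0,y0,z,h=.045,n=390):
    src=np.float32([px(p,(x0+dx,y0+dy,z)) for dx,dy in((h,h),(h,-h),(-h,-h),(-h,h))])
    M=cv2.getPerspectiveTransform(src,np.float32([[0,0],[n,0],[n,n],[0,n]]))
    return cv2.warpPerspective(p["frame"],M,(n,n),flags=cv2.INTER_CUBIC)
cv2.imwrite("pics/coil.png",np.hstack([ortho(.665,-.075,.038),cv2.convertScaleAbs(ortho(.442,-.225,.0135),alpha=1.8)]))
E
python3 pose2.py
```

```text
blue 344 cen [554.9  60.1] rect [554.9  60.3] [44.6 38.4] 86.0
  major deg 84.7139935522284
blue 744 cen [440.6  59.7] rect [440.2  59.6] [66.8 64.3] 32.0
  major deg -169.42445376008484
blue 389 cen [449.  -82.2] rect [448.7 -84. ] [34.4 56.8] 0.4
  major deg 86.86472784671324
blue 645 cen [440.9 205.6] rect [441.1 200.6] [ 36.1 100. ] 3.4
  major deg 92.57263203778405
valve top 268 mean [ 550.2 -219.7] rect [ 549.  -214.2] [17.7 90.1] 13.5 major 103.3 z [0.039 0.043]
valve scene 329 mean [ 550.7 -227.2] rect [ 552.6 -226.4] [20.7 72.5] 13.2 major 103.5 z [0.037 0.041]
valvebody top 157 mean [ 541.1 -186. ] rect [ 544.3 -193.8] [25.8 52.9] 13.9 major 98.0 z [0.025 0.03 ]
valvebody scene 330 mean [ 540.3 -200.1] rect [ 543.6 -199.1] [23.  53.9] 9.3 major 103.2 z [0.023 0.029]
coupling top 255 mean [ 440.7 -222.1] rect [ 441.8 -222.4] [24.5 50.7] 86.7 major 170.6 z [0.024 0.029]
coupling scene 412 mean [ 436.5 -229.5] rect [ 444.  -229.4] [24.9 54.5] 77.8 major 167.5 z [0.022 0.027]
coil top 199 mean [663. -78.] rect [662.7 -80.4] [35.9 30.2] 54.2 major 60.1 z [0.039 0.048]
coil scene 163 mean [661.6 -84.4] rect [666.9 -82.4] [30.6 31.1] 52.8 major 108.0 z [0.037 0.046]
jar top 562 mean [554.4 -81. ] rect [554.9 -81.3] [53.3 55.1] 45.5 major 146.2 z [0.057 0.06 ]
jar scene 507 mean [550.8 -88.1] rect [555.5 -85.2] [55.4 53.9] 50.5 major -150.7 z [0.055 0.057]
```

View pics/coil.png

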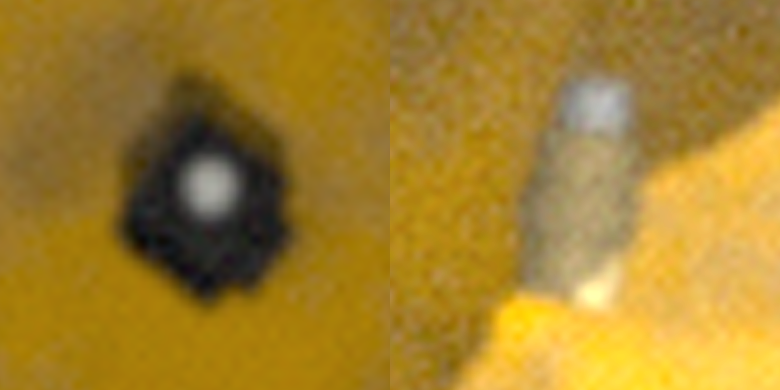

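jog_arm(
  plan=[
    [[-1, -1.8, 2.8, -0.3, 0], [-1, -1.8, 2.8, -0.3, 0], [-1, -1.8, 2.8, -0.3, 0], [-1, -1.8, 2.8, -0.3, 0], [-1, -1.8, 2.8, -0.3, 0], [-1, -1.8, 2.8, -0.3, 0], [-1, 0, 0, 0, -0.124], [-1, 0, 0, 0, -0.124], [-1, 0, 0, 0, -0.124], [-1, 0, 0, 0, -0.124]],
  ],
)

```text
time_s: 2.68
eef_pos: [0.2211, -0.3295, 0.2496]
tool_rot: [-0.398, 0.918, -0.0, 0.0]
contact_force: [0.6, 0.1, 0.0]
opening: 1.001
finger_force: 0.0
```

jog_arm(
  plan=[
    [[-1, 0, 0, 0, -0.124], [-1, 0, 0, 0, -0.124], [-1, 0, 0, 0, -0.124], [-1, 0, 0, 0, -0.124], [-1, 0, 0, 0, -0.124], [-1, 0, 0, 0, -0.124], [-1, 0, 0, 0, -0.124], [-1, 0, 0, 0, -0.124], [-1, 0, 0, 0, 0], [-1, 0, 0, 0, 0]],
  ],
)

```text
time_s: 3.52
eef_pos: [0.221, -0.3298, 0.2494]
tool_rot: [0.783, -0.622, 0.0, -0.0]
contact_force: [-0.2, 0.2, 1.0]
opening: 0.997
finger_force: 0.0
```

```bash
cat >> h.py <<'E'
def go(x,y,z,yaw):
    s=read_state(); from scipy.spatial.transform import Rotation as Ro
    M=Ro.from_quat(s["tool_rot"]).as_matrix(); e=np.array(s["eef_pos"])
    ps=np.arctan2(M[1,1],M[0,1]); d=M.T@(np.array([x,y,z])-e)
    dy=(np.radians(yaw)-ps+np.pi)%(2*np.pi)-np.pi
    print("t %.2f"%s["time_s"],"at",np.round(e,4),"yaw %.1f"%np.degrees(ps),"q",np.round(s["q"],2),"F",np.round(s["contact_force"],1),"open %.2f"%s["opening"],"ff",np.round(s["finger_force"],1))
    print(" shift cm",np.round(d*100,2),"turn",round(-dy,3)," tilt z",np.round(M[:,2],3))
E
cat > g.py <<'E'
import sys; from h import go
go(*map(float,sys.argv[1:5]))
E
python3 g.py .36 -.21 .25 193; python3 g.py .5445 -.195 .12 193
```

```text
t 3.52 at [ 0.221  -0.3298  0.2494] yaw -166.9 q [-0.58 -0.06 -0.2   0.   -1.43  0.81] F [-0.2  0.2  1. ] open 1.00 ff 0.0
 shift cm [ -8.52 -16.25  -0.06] turn 0.001  tilt z [ 0. -0. -1.]
t 3.52 at [ 0.221  -0.3298  0.2494] yaw -166.9 q [-0.58 -0.06 -0.2   0.   -1.43  0.81] F [-0.2  0.2  1. ] open 1.00 ff 0.0
 shift cm [ -5.81 -34.56  12.94] turn 0.001  tilt z [ 0. -0. -1.]
```

jog_arm(
  plan=[
    [[-1, -1.7, -3.25, 0, 0], [-1, -1.7, -3.25, 0, 0], [-1, -1.7, -3.25, 0, 0], [-1, -1.7, -3.25, 0, 0], [-1, -1.7, -3.25, 0, 0], [-1, 0.54, -3.66, 1.6, 0], [-1, 0.54, -3.66, 1.6, 0], [-1, 0.54, -3.66, 1.6, 0], [-1, 0.54, -3.66, 1.6, 0], [-1, 0.54, -3.66, 1.6, 0]],
  ],
)

```text
time_s: 4.35
eef_pos: [0.5457, -0.1935, 0.1683]
tool_rot: [0.783, -0.622, 0.0, 0.0]
contact_force: [0.4, -0.8, 0.5]
opening: 1.0
finger_force: 0.0
```

```bash
python3 g.py .5445 -.195 .015 193
python3 - <<'E'
from h import *
p=grab_frame("scene"); e=read_state()["eef_pos"]
u,v=px(p,(e[0],e[1],.06)).astype(int); s=75
a=p["frame"].copy()
for X in((.5445,-.195,.014),): cv2.circle(a,tuple(int(i) for i in px(p,X)),2,(0,255,0),1)
cv2.imwrite("pics/v1.png",cv2.resize(a[v-s:v+s,u-s:u+s],(600,600),interpolation=cv2.INTER_CUBIC))
E
```

```text
t 4.35 at [ 0.5457 -0.1935  0.1683] yaw -166.9 q [-0.07  0.34  0.06  0.   -1.29  0.3 ] F [ 0.4 -0.8  0.5] open 1.00 ff 0.0
 shift cm [ 0.12  0.15 15.33] turn 0.001  tilt z [ 0. -0. -1.]
```

View pics/v1.png

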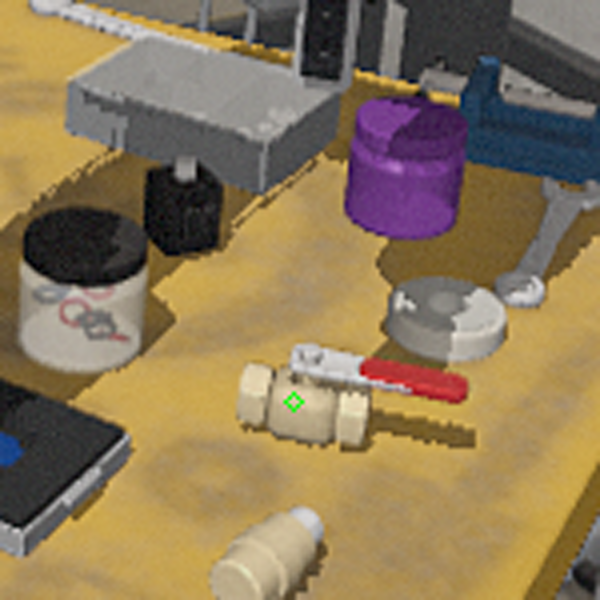

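jog_arm(
  plan=[
    [[-1, 0.33, 0.15, 3.5, 0], [-1, 0, 0, 3.5, 0], [-1, 0, 0, 3.5, 0], [-1, 0, 0, 3.5, 0], [-1, 0, 0, 0.8, 0], [-1, 0, 0, 0.8, 0], [-1, 0, 0, 0, 0]],
  ],
)

```text
time_s: 4.98
eef_pos: [0.5432, -0.1976, 0.0131]
tool_rot: [0.784, -0.621, -0.0, 0.0]
contact_force: [1.1, -0.2, 0.3]
opening: 0.999
finger_force: 0.0
```

jog_arm(
  plan=[
    [[1, 0, 0, 0, 0], [1, 0, 0, 0, 0], [1, 0, 0, 0, 0], [1, 0, 0, 0, 0], [1, 0, 0, 0, 0], [1, 0, 0, 0, 0], [1, 0, 0, 0, 0], [1, 0, 0, 0, 0], [1, 0, 0, 0, 0], [1, 0, 0, 0, 0]],
  ],
)

```text
time_s: 5.82
eef_pos: [0.544, -0.1976, 0.0146]
tool_rot: [0.784, -0.62, 0.001, -0.0]
contact_force: [-1.0, 1.1, 5.5]
opening: 0.275
finger_force: 58.6
```

jog_arm(
  plan=[
    [[1, 0, 0, -2, 0], [1, 0, 0, -4, 0], [1, 0, 0, -4, 0], [1, 0, 0, -2, 0], [1, 0, 0, 0, 0], [1, 0, 0, 0, 0]],
  ],
)

```text
time_s: 6.32
eef_pos: [0.5436, -0.1973, 0.1342]
tool_rot: [0.784, -0.621, 0.001, -0.001]
contact_force: [-0.1, 0.4, -2.9]
opening: 0.272
finger_force: 59.3
```

```bash
cat > look.py <<'E'
import sys; from h import *
n,cam,s=sys.argv[1],sys.argv[2],int(sys.argv[3])
p=grab_frame(cam); e=np.array(read_state()["eef_pos"]) if len(sys.argv)<5 else np.array(list(map(float,sys.argv[4:7])))
u,v=px(p,e).astype(int); a=p["frame"].copy()
cv2.circle(a,(u,v),1,(0,255,0),-1)
u=min(max(u,s),559-s);v=min(max(v,s),419-s)
print("px",u,v); cv2.imwrite(f"pics/{n}.png",cv2.resize(a[v-s:v+s,u-s:u+s],(600,600),interpolation=cv2.INTER_CUBIC))
E
python3 look.py v2 scene 60; python3 g.py .4396 .2192 .14 183
```

```text
px 372 228
t 6.37 at [ 0.5426 -0.197   0.1325] yaw -166.7 q [-0.08  0.36 -0.   -0.   -1.21  0.31] F [-0.9  0.7 -2.3] open 0.27 ff 59.3
 shift cm [-42.88   0.47  -0.69] turn 0.179  tilt z [-0.001  0.001 -1.   ]
```

View pics/v2.png

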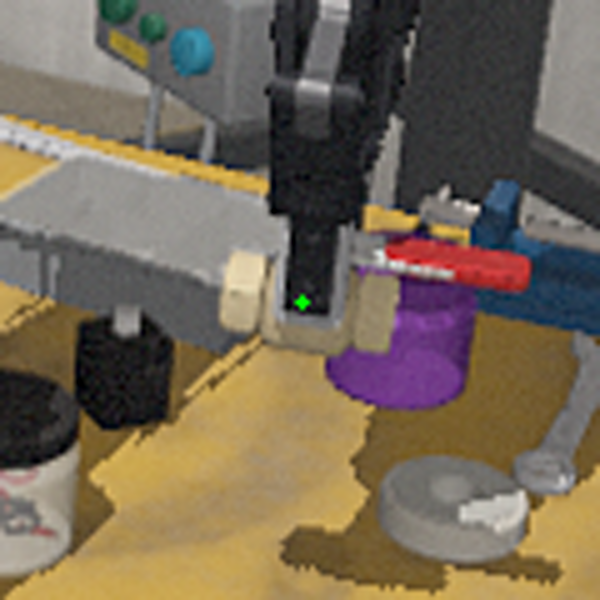

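jog_arm(
  plan=[
    [[1, 0, 0, -0.5, 0.09], [1, 0, 0, -0.5, 0.09], [1, -3, 1.4, 0, 0], [1, -3.8, 1.4, 0, 0], [1, -3.8, 1.4, 0, 0], [1, -3.8, 1.4, 0, 0], [1, -3.8, 1.4, 0, 0], [1, -3.8, 1.1, 0, 0], [1, -3.8, 0, 0, 0], [1, -3.8, 0, 0, 0]],
  ],
)

```text
time_s: 7.2
eef_pos: [0.4447, 0.095, 0.1418]
tool_rot: [0.725, -0.689, -0.001, 0.001]
contact_force: [0.3, -0.4, -1.4]
opening: 0.272
finger_force: 59.4
```

jog_arm(
  plan=[
    [[1, -3.8, 0, 0, 0], [1, -3.8, 0, 0, 0], [1, -3, 0, 0, 0], [1, -2, 0, 0, 0], [1, 0, 0, 0, 0], [1, 0, 0, 0, 0]],
  ],
)

```text
time_s: 7.7
eef_pos: [0.4391, 0.22, 0.1412]
tool_rot: [0.726, -0.688, -0.0, 0.002]
contact_force: [0.2, -0.5, -1.5]
opening: 0.267
finger_force: 59.4
```

```bash
python3 g.py .4396 .2177 .0196 183
```

```text
t 7.70 at [0.4391 0.22   0.1412] yaw -176.9 q [ 0.78  0.19 -0.21 -0.   -1.18 -0.73] F [ 0.2 -0.5 -1.5] open 0.27 ff 59.4
 shift cm [ 0.2  -0.08 12.16] turn 0.001  tilt z [-0.004 -0.003 -1.   ]
```

jog_arm(
  plan=[
    [[1, 0.2, -0.1, 3, 0], [1, 0, 0, 3, 0], [1, 0, 0, 3, 0], [1, 0, 0, 0, 0]],
  ],
)

```text
time_s: 8.03
eef_pos: [0.437, 0.2136, 0.047]
tool_rot: [0.724, -0.69, -0.001, 0.007]
contact_force: [-1.0, -0.3, -2.8]
opening: 0.274
finger_force: 59.4
```

```bash
python3 look.py v3 scene 50 .44 .2 .03;python3 g.py .4396 .2177 .0196 183
```

```text
px 148 244
t 8.08 at [0.439  0.2148 0.0503] yaw -177.1 q [ 0.78  0.28 -0.35 -0.   -0.95 -0.73] F [-0.4 -0.3 -0.9] open 0.27 ff 59.4
 shift cm [-0.31 -0.1   3.06] turn -0.002  tilt z [-0.007 -0.006 -1.   ]
```

View pics/v3.png

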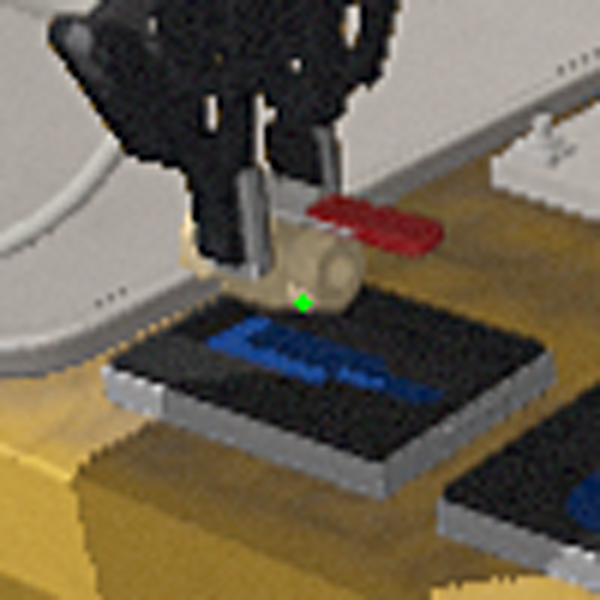

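jog_arm(
  plan=[
    [[1, 0, 0, 1, 0], [1, 0, 0, 0.5, 0], [1, 0, 0, 0, 0], [1, 0, 0, 0, 0], [1, 0, 0, 0, 0]],
  ],
)

```text
time_s: 8.5
eef_pos: [0.4421, 0.2181, 0.0394]
tool_rot: [0.725, -0.688, 0.0, -0.001]
contact_force: [-0.7, -0.3, -1.6]
opening: 0.273
finger_force: 59.4
```

```bash
python3 g.py .4396 .2177 .0196 183; python3 look.py v4 top 40 .44 .2 .016
```

```text
t 8.50 at [0.4421 0.2181 0.0394] yaw -177.0 q [ 0.78  0.29 -0.37  0.   -0.91 -0.73] F [-0.7 -0.3 -1.6] open 0.27 ff 59.4
 shift cm [0.03 0.25 1.98] turn -0.0  tilt z [ 0.001  0.001 -1.   ]
px 183 280
```

View pics/v4.png

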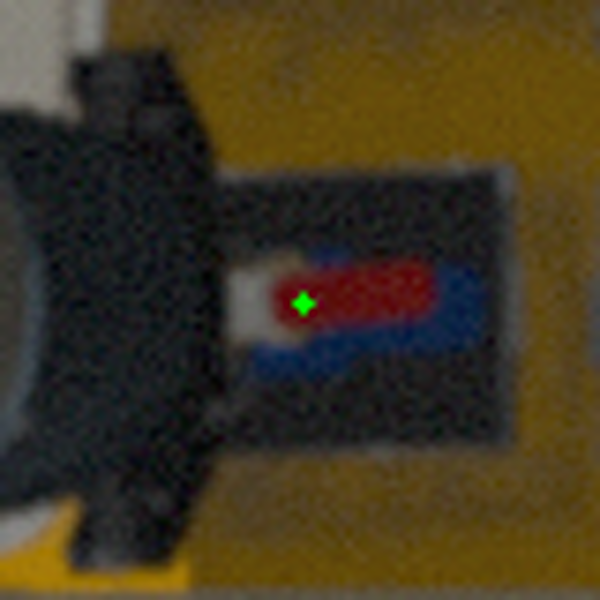

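Run:
```python
from h import *
p=grab_frame("top"); f=lambda c,r,z: np.round(w(p,143+c/7.5,240+r/7.5,z=z),4)
print("tip",f(436,294,.062),"lever root",f(280,300,.062)); print("channel right end",f(486,304,.005),"chan bottom",f(420,348,.005),"tray right top",f(515,305,.016),"tray top/bot edge",f(400,165,.016),f(400,447,.016))
```

```text
tip [0.4443 0.1528 0.062 ] lever root [0.4423 0.1952 0.062 ]
channel right end [0.4413 0.1489 0.005 ] chan bottom [0.4286 0.1676 0.005 ] tray right top [0.4412 0.1387 0.016 ] tray top/bot edge [0.4808 0.1732 0.016 ] [0.401  0.1701 0.016 ]
```

jog_arm(
  plan=[
    [[1, 0, 0.28, 0, 0], [1, 0, 0, 0.6, 0], [1, 0, 0, 0.6, 0], [1, 0, 0, 0.5, 0], [1, 0, 0, 0, 0], [1, 0, 0, 0, 0], [1, 0, 0, 0, 0]],
  ],
)

```text
time_s: 9.18
eef_pos: [0.4386, 0.2176, 0.0211]
tool_rot: [0.725, -0.688, 0.0, 0.0]
contact_force: [0.1, 0.8, -1.7]
opening: 0.273
finger_force: 59.5
```

```bash
python3 g.py .4396 .2177 .0196 183
```

```text
t 9.18 at [0.4386 0.2176 0.0211] yaw -177.0 q [ 0.78  0.31 -0.39  0.   -0.86 -0.73] F [ 0.1  0.8 -1.7] open 0.27 ff 59.5
 shift cm [-0.01 -0.1   0.15] turn -0.0  tilt z [-0. -0. -1.]
```

jog_arm(
  plan=[
    [[1, 0, 0, 0.2, 0], [1, 0, 0, 0, 0], [1, 0, 0, 0, 0], [-0.2, 0, 0, 0, 0], [-0.2, 0, 0, 0, 0], [-0.2, 0, 0, 0, 0], [-0.2, 0, 0, 0, 0], [-0.2, 0, 0, 0, 0]],
  ],
)

```text
time_s: 9.85
eef_pos: [0.4387, 0.2177, 0.0193]
tool_rot: [0.725, -0.688, -0.0, -0.0]
contact_force: [0.3, -0.5, -0.6]
opening: 0.602
finger_force: 0.0
```

jog_arm(
  plan=[
    [[-0.2, 0, 0, -2, 0], [-0.2, 0, 0, -4, 0], [-1, 0, 0, -4, 0], [-1, 0, 0, -2, 0], [-1, 4, 0, 0, 0], [-1, 4, 0, 0, 0], [-1, 4, 0, 0, 0], [-1, 4, 0, 0, 0]],
  ],
)

```text
time_s: 10.52
eef_pos: [0.4467, 0.0565, 0.1395]
tool_rot: [0.726, -0.688, 0.0, -0.0]
contact_force: [1.1, -0.5, -0.7]
opening: 0.997
finger_force: 0.0
```

```bash
python3 look.py v5 top 40 .44 .2 .016; python3 g.py .436 -.2245 .15 260
python3 - <<'E'
from h import *
p=grab_frame("top");C=cloud(p);m=(p["depth"]>0)&(abs(C[...,0]-.44)<.012)&(C[...,1]>.13)&(C[...,1]<.26)
for y in np.arange(.13,.26,.01):
    k=m&(abs(C[...,1]-y-.005)<.005); print(round(y,2),np.round(np.percentile(C[k][:,2],[10,50,95]),3) if k.any() else None)
E
```

```text
px 183 280
t 10.57 at [0.446  0.051  0.1395] yaw -177.2 q [ 0.47  0.11 -0.31  0.   -1.15 -0.42] F [-0.7 -7.   0.1] open 1.00 ff 0.0
 shift cm [27.47  2.37 -1.  ] turn -1.347  tilt z [-0.001 -0.002 -1.   ]
0.13 [0.524 0.535 0.542]
0.14 [0.521 0.534 0.54 ]
0.15 [0.514 0.531 0.541]
0.16 [0.518 0.529 0.535]
0.17 [0.516 0.524 0.53 ]
0.18 [0.515 0.518 0.523]
0.19 None
0.2 None
0.21 None
0.22 None
0.23 None
0.24 None
0.25 None
```

View pics/v5.png

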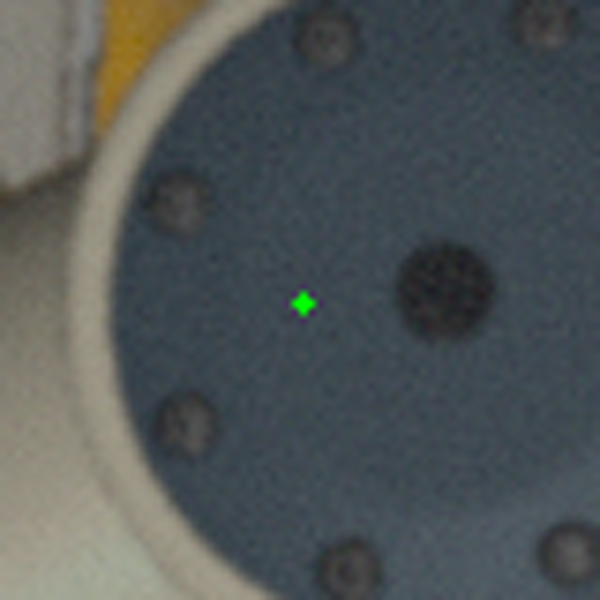

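jog_arm(
  plan=[
    [[-1, 4, 0.3, 0, 0], [-1, 4, 0.3, 0, 0], [-1, 4, 0.3, 0, 0], [-1, 4, 0.3, 0, 0], [-1, 4, 0.3, 0, 0], [-1, 4, 0.3, 0, 0], [-1, 3.4, 0.3, 0, 0], [-1, 0, 0, 0, -0.1225], [-1, 0, 0, 0, -0.1225], [-1, 0, 0, 0, -0.1225]],
  ],
)

```text
time_s: 11.45
eef_pos: [0.4401, -0.2174, 0.139]
tool_rot: [0.84, -0.543, -0.0, 0.0]
contact_force: [-0.1, -0.2, 0.2]
opening: 1.004
finger_force: 0.0
```

jog_arm(
  plan=[
    [[-1, 0, 0, 0, -0.1225], [-1, 0, 0, 0, -0.1225], [-1, 0, 0, 0, -0.1225], [-1, 0, 0, 0, -0.1225], [-1, 0, 0, 0, -0.1225], [-1, 0, 0, 0, -0.1225], [-1, 0, 0, 0, -0.1225], [-1, 0, 0, 0, -0.1225], [-1, 0, 0, 0, 0], [-1, 0, 0, 0, 0]],
  ],
)

```text
time_s: 12.28
eef_pos: [0.4404, -0.2166, 0.1392]
tool_rot: [0.996, -0.087, -0.0, -0.0]
contact_force: [0.3, -0.1, -0.3]
opening: 0.999
finger_force: 0.0
```

```bash
python3 g.py .436 -.2255 .0115 260
python3 - <<'E'
from h import *
p=grab_frame("scene"); a=p["frame"].copy()
for r in landmark_of("quick_coupling_mid",p): print(round(r["p"],2),r["at"],w(p,*r["at"],z=.0135))
# marks for the model: thick ends on axis and step
yd=np.array([np.cos(np.radians(170)),np.sin(np.radians(170)),0])
for s,c in((.02,(0,255,0)),(0,(0,255,0)),(-.02,(0,0,255)),(-.032,(255,0,0))):
    cv2.circle(a,tuple(np.round(px(p,np.array([.436,-.2255,.027])+s*yd)).astype(int)),1,c,-1)
u,v=px(p,(.436,-.2255,.02)).astype(int); s=36
A=a[v-s:v+s,u-s:u+s]
p=grab_frame("top"); C=cloud(p);b=p["frame"]
u,v=px(p,(.44,.2,.016)).astype(int); B=b[v-s:v+s,u-s:u+s]
cv2.imwrite("pics/c1.png",cv2.resize(np.hstack([A,B]),(800,400),interpolation=cv2.INTER_CUBIC))
for y in np.arange(.14,.26,.01):
    k=(p["depth"]>0)&(abs(C[...,0]-.44)<.005)&(abs(C[...,1]-y-.005)<.005); print(round(y,2),np.round(np.percentile(C[k][:,2],[5,50,95]),3) if k.any() else None)
E
```

```text
t 12.28 at [ 0.4404 -0.2166  0.1392] yaw -100.0 q [-0.14  0.19 -0.22 -0.   -1.16  1.53] F [ 0.3 -0.1 -0.3] open 1.00 ff 0.0
 shift cm [-0.27  0.95 12.77] turn -0.0  tilt z [-0.  0. -1.]
0.57 [359.2, 331.0] [ 0.43956936 -0.2308556   0.0135    ]
0.14 [0.01  0.015 0.02 ]
0.15 [0.005 0.007 0.044]
0.16 [0.007 0.043 0.047]
0.17 [0.042 0.044 0.046]
0.18 [0.042 0.045 0.047]
0.19 [0.043 0.045 0.047]
0.2 [0.042 0.043 0.045]
0.21 [0.041 0.045 0.049]
0.22 [0.043 0.045 0.048]
0.23 [0.029 0.133 0.149]
0.24 [0.028 0.032 0.036]
0.25 [0.012 0.016 0.026]
```

View pics/c1.png

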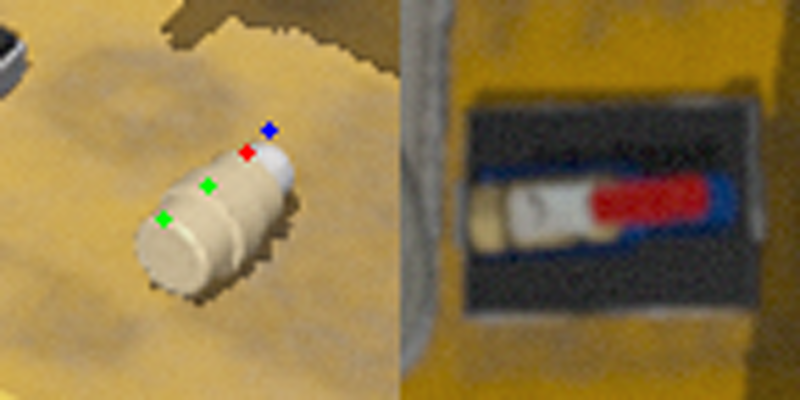

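jog_arm(
  plan=[
    [[-1, -0.26, 1.05, 3.5, 0], [-1, 0, 0, 3.5, 0], [-1, 0, 0, 3, 0], [-1, 0, 0, 2, 0], [-1, 0, 0, 0.9, 0], [-1, 0, 0, 0, 0], [-1, 0, 0, 0, 0]],
  ],
)

```text
time_s: 13.02
eef_pos: [0.4365, -0.227, 0.0109]
tool_rot: [0.996, -0.086, 0.0, 0.0]
contact_force: [0.7, -0.4, 1.0]
opening: 0.998
finger_force: 0.0
```

jog_arm(
  plan=[
    [[1, 0, 0, 0, 0], [1, 0, 0, 0, 0], [1, 0, 0, 0, 0], [1, 0, 0, 0, 0], [1, 0, 0, 0, 0], [1, 0, 0, 0, 0], [1, 0, 0, 0, 0], [1, 0, 0, 0, 0], [1, 0, 0, 0, 0], [1, 0, 0, 0, 0]],
  ],
)

```text
time_s: 13.85
eef_pos: [0.4366, -0.2269, 0.0111]
tool_rot: [0.996, -0.085, 0.001, 0.0]
contact_force: [-0.4, 1.3, 5.5]
opening: 0.299
finger_force: 59.8
```

```bash
python3 g.py .436 -.2265 .0105 260
```

```text
t 13.85 at [ 0.4366 -0.2269  0.0111] yaw -99.8 q [-0.16  0.33 -0.4   0.   -0.84  1.56] F [-0.4  1.3  5.5] open 0.30 ff 59.8
 shift cm [-0.06 -0.03  0.06] turn 0.004  tilt z [ 0.001 -0.001 -1.   ]
```

jog_arm(
  plan=[
    [[1, 0, 0, -2, 0], [1, 0, 0, -4, 0], [1, 0, 0, -3, 0], [1, 0, 0, -1, 0.12], [1, 0, 0, 0, 0.12], [1, 0, 0, 0, 0.12], [1, 0, 0, 0, 0.12], [1, 0, 0, 0, 0.12], [1, 0, 0, 0, 0.12], [1, 0, 0, 0, 0.12]],
  ],
)

```text
time_s: 14.68
eef_pos: [0.4355, -0.2266, 0.1099]
tool_rot: [0.873, -0.487, -0.0, -0.0]
contact_force: [0.9, -0.2, -0.9]
opening: 0.305
finger_force: 59.2
```

jog_arm(
  plan=[
    [[1, 0, 0, 0, 0.12], [1, 0, 0, 0, 0.12], [1, 0, 0, 0, 0.12], [1, 0, 0, 0, 0.12], [1, 0, 0, 0, 0.12], [1, -3, -0.1, 0, 0], [1, -4, -0.1, 0, 0], [1, -4, -0.1, 0, 0], [1, -4, -0.1, 0, 0], [1, 0, 0, 0, 0]],
  ],
)

```text
time_s: 15.52
eef_pos: [0.4462, -0.0718, 0.1102]
tool_rot: [-0.695, 0.719, 0.0, 0.001]
contact_force: [-0.3, 0.8, -1.8]
opening: 0.298
finger_force: 59.2
```

jog_arm(
  plan=[
    [[1, 0, 0, 3, 0], [1, 0, 0, 3, 0], [1, 0, 0, 0.6, 0], [1, 0, 0, 0, 0], [1, 0, 0, 0, 0], [1, 0, 0, 0, 0]],
  ],
)

```text
time_s: 16.02
eef_pos: [0.4473, -0.0772, 0.0458]
tool_rot: [-0.693, 0.721, -0.001, 0.001]
contact_force: [0.1, -0.1, -0.6]
opening: 0.296
finger_force: 59.3
```

```bash
python3 g.py .449 -.0778 .018 177
python3 - <<'E'
from h import *
e=np.array(read_state()["eef_pos"]); ims=[]
for cam in("scene","top"):
    p=grab_frame(cam); a=p["frame"].copy()
    yd=np.array([np.cos(np.radians(87)),np.sin(np.radians(87)),0])
    xd=np.array([yd[1],-yd[0],0])
    P=np.array([.4477,-.1023,.016])
    for q in((-13,-12),(13,-12),(-13,0),(13,0),(-18.5,0),(18.5,0),(-18.5,49.5),(18.5,49.5)):
        cv2.circle(a,tuple(np.round(px(p,P+xd*q[0]/1e3+yd*q[1]/1e3)).astype(int)),0,(0,255,255),-1)
    c=np.array([e[0],e[1],e[2]+.0025])
    for s,col in((-20,(0,0,255)),(-32,(0,255,0)),(20,(0,0,255))): cv2.circle(a,tuple(np.round(px(p,c+yd*s/1e3)).astype(int)),0,col,-1)
    u,v=px(p,(.45,-.09,.03)).astype(int); s=40
    ims.append(cv2.resize(a[v-s:v+s,u-s:u+s],(400,400),interpolation=cv2.INTER_NEAREST))
cv2.imwrite("pics/c2.png",np.hstack(ims))
E
```

```text
t 16.02 at [ 0.4473 -0.0772  0.0458] yaw 177.7 q [ 0.18  0.22 -0.45  0.   -0.9  -0.22] F [ 0.1 -0.1 -0.6] open 0.30 ff 59.3
 shift cm [ 0.05 -0.17  2.78] turn 0.012  tilt z [ 0.003 -0.    -1.   ]
```

View pics/c2.png

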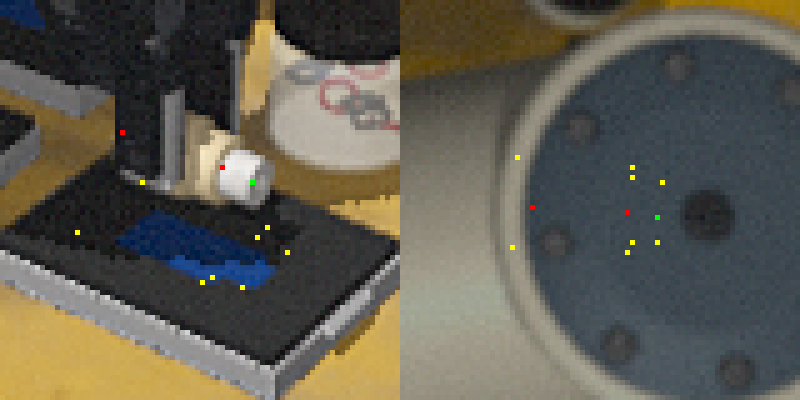

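Run:
```python
from h import *
p=grab_frame("top"); A=cv2.imread("pics/top0.png").astype(int)
X0=np.array([.4477,-.1023]); a=np.radians(87); yd=np.array([np.cos(a),np.sin(a)]); xd=np.array([yd[1],-yd[0]])
for y in range(-20,60,4):
    o=""
    for x in range(-26,27,2):
        q=X0+xd*x/1e3+yd*y/1e3; u,v=np.round(px(p,(*q,.005))*1.4).astype(int)
        b,g,r=A[v,u]; o+="#" if b>r+40 else "."
    print(y,o)
```

```text
-20 ...........................
-16 ...........................
-12 .........##.##.............
-8 ........###########........
-4 .......############........
0 .......#############.......
4 ....###################....
8 .....#################.....
12 .....#################.....
16 .....##################....
20 .....#################.....
24 .....#################.....
28 .....#################.....
32 ....##################.....
36 .....#################.....
40 .....#################.....
44 .....#################.....
48 .........#.#...............
52 ...........................
56 ...........................
```

jog_arm(
  plan=[
    [[1, 0.05, -0.15, 0.5, 0.01], [1, 0, 0, 0.8, 0], [1, 0, 0, 0.8, 0], [1, 0, 0, 0.6, 0], [1, 0, 0, 0, 0], [1, 0, 0, 0, 0], [1, 0, 0, 0, 0]],
  ],
)

```text
time_s: 16.75
eef_pos: [0.4472, -0.0776, 0.0167]
tool_rot: [-0.689, 0.725, 0.0, -0.0]
contact_force: [-0.1, 0.2, -0.2]
opening: 0.297
finger_force: 59.4
```

```bash
python3 g.py .449 -.0778 .017 177
```

```text
t 16.75 at [ 0.4472 -0.0776  0.0167] yaw 177.1 q [ 0.18  0.26 -0.49 -0.   -0.82 -0.23] F [-0.1  0.2 -0.2] open 0.30 ff 59.4
 shift cm [ 0.01 -0.18 -0.03] turn 0.002  tilt z [-0.001 -0.    -1.   ]
```

jog_arm(
  plan=[
    [[-0.2, 0, 0, 0, 0], [-0.2, 0, 0, 0, 0], [-0.2, 0, 0, 0, 0], [-0.2, 0, 0, 0, 0], [-0.2, 0, 0, 0, 0], [-0.2, 0, 0, -2, 0], [-0.2, 0, 0, -4, 0], [-0.2, 0, 0, -4, 0], [-1, 0, 0, -3, 0], [-1, 0, 0, 0, 0]],
  ],
)

```text
time_s: 17.58
eef_pos: [0.4515, -0.0779, 0.1541]
tool_rot: [-0.689, 0.724, -0.005, 0.004]
contact_force: [0.6, -0.1, -0.4]
opening: 0.855
finger_force: 0.0
```

jog_arm(
  plan=[
    [[-1, 0, -3, 0, 0], [-1, 0, -4, 0, 0], [-1, 0, -4, 0, 0], [-1, 0, -4, 0, 0], [-1, 0, -4, 0, 0.11], [-1, 0, 0, 0, 0.12], [-1, 0, 0, 0, 0.12], [-1, 0, 0, 0, 0.12], [-1, 0, 0, 0, 0.11], [-1, 0, 0, 0, 0]],
  ],
)

```text
time_s: 18.42
eef_pos: [0.6372, -0.0872, 0.1467]
tool_rot: [-0.451, 0.892, 0.0, -0.0]
contact_force: [-0.5, 0.3, 0.1]
opening: 1.001
finger_force: 0.0
```

```bash
python3 g.py .664 -.078 .018 144
python3 - <<'E'
from h import *
p=grab_frame("scene"); C=cloud(p)
yd=np.array([np.cos(np.radians(87)),np.sin(np.radians(87))]);P=np.array([.4477,-.1023])
D=C[...,:2]-P; yy=D@yd*1e3; xx=D@np.array([yd[1],-yd[0]])*1e3
for y in range(-20,60,5):
    k=(p["depth"]>0)&(abs(xx)<8)&(abs(yy-y)<2.5)&(C[...,2]<.1); print(y,np.round(np.percentile(C[k][:,2],[5,50,95]),3) if k.any() else None)
D=cloud(p); 
m=(p["depth"]>0)&(np.hypot(D[...,0]-.664,D[...,1]+.078)<.04)&(D[...,2]>.033)&(D[...,2]<.041)
Q=np.float32(D[m][:,:2]*1000); print("coil",cv2.minAreaRect(Q),len(Q))
E
```

```text
t 18.42 at [ 0.6372 -0.0872  0.1467] yaw 143.6 q [ 0.11  0.47  0.21 -0.   -1.31 -0.74] F [-0.5  0.3  0.1] open 1.00 ff 0.0
 shift cm [-2.33 -1.62 12.87] turn -0.006  tilt z [-0.001  0.    -1.   ]
-20 [0.014 0.015 0.016]
-15 [0.014 0.015 0.017]
-10 [0.012 0.019 0.025]
-5 [0.007 0.023 0.026]
0 [0.011 0.025 0.028]
5 [0.013 0.029 0.03 ]
10 [0.021 0.028 0.03 ]
15 [-0.1    0.028  0.032]
20 [-0.146  0.03   0.032]
25 [-0.147  0.029  0.032]
30 [-0.151  0.027  0.03 ]
35 [-0.154  0.027  0.03 ]
40 [-0.155 -0.07   0.029]
45 [-0.16  -0.146  0.014]
50 [-0.161 -0.143  0.016]
55 [-0.162 -0.144  0.017]
coil ((665.2852783203125, -82.77548217773438), (30.17664909362793, 29.551015853881836), 52.243751525878906) 113
```

Run:
```python
from h import *
p=grab_frame("scene"); C=cloud(p)
m=(p["depth"]>0)&(C[...,2]>.025)&(C[...,2]<.1)&(C[...,0]>.685)&(C[...,0]<.8)&(C[...,1]>-.13)&(C[...,1]<.05)
Q=C[m]; print(len(Q),cv2.boxPoints(cv2.minAreaRect(np.float32(Q[:,:2]*1000))).round(),np.percentile(Q[:,2],[50,99]))
```

```text
880 [[ 726.  -98.]
 [ 799. -104.]
 [ 809.   24.]
 [ 736.   29.]] [0.03302224 0.03502954]
```

jog_arm(
  plan=[
    [[-0.3, -2.15, -1.7, 0, 0], [-0.3, 0, 0, 3, 0], [-0.3, 0, 0, 3, 0], [-0.3, 0, 0, 2, 0], [-0.3, 0, 0, 0, 0], [-0.3, 0, 0, 0, 0], [-0.3, 0, 0, 0, 0]],
  ],
)

```text
time_s: 19.1
eef_pos: [0.6648, -0.0801, 0.0693]
tool_rot: [-0.454, 0.891, -0.001, 0.001]
contact_force: [0.1, -0.2, 0.2]
opening: 0.652
finger_force: 0.0
```

```bash
python3 g.py .664 -.080 .014 144
```

```text
t 19.10 at [ 0.6648 -0.0801  0.0693] yaw 144.0 q [ 0.11  0.57  0.17  0.   -1.17 -0.74] F [ 0.1 -0.2  0.2] open 0.65 ff 0.0
 shift cm [0.05 0.08 5.53] turn -0.001  tilt z [ 0.003 -0.001 -1.   ]
```

jog_arm(
  plan=[
    [[-0.3, 0, 0, 2, 0], [-0.3, 0, 0, 2, 0], [-0.3, 0, 0, 1.5, 0], [-0.3, 0, 0, 0, 0], [1, 0, 0, 0, 0], [1, 0, 0, 0, 0], [1, 0, 0, 0, 0], [1, 0, 0, 0, 0], [1, 0, 0, 0, 0], [1, 0, 0, 0, 0]],
  ],
)

```text
time_s: 19.93
eef_pos: [0.6654, -0.0798, 0.0152]
tool_rot: [-0.453, 0.891, -0.001, 0.002]
contact_force: [-0.9, 1.0, 6.3]
opening: 0.337
finger_force: 60.9
```

jog_arm(
  plan=[
    [[1, 0, 0, 0, 0], [1, 0, 0, 0, 0], [1, 0, 0, -2, 0], [1, 0, 0, -4, 0], [1, 0, 0, -4, 0], [1, 0, 0, -2, 0], [1, 0, 0, 0, 0], [1, 0, 0, 0, 0]],
  ],
)

```text
time_s: 20.6
eef_pos: [0.6645, -0.0796, 0.1347]
tool_rot: [-0.453, 0.892, -0.001, 0.002]
contact_force: [0.4, -0.9, -2.1]
opening: 0.336
finger_force: 60.0
```

```bash
python3 g.py .5543 .0598 .14 176; python3 look.py k1 scene 45
```

```text
t 20.60 at [ 0.6645 -0.0796  0.1347] yaw 143.9 q [ 0.11  0.53  0.27 -0.   -1.31 -0.74] F [ 0.4 -0.9 -2.1] open 0.34 ff 60.0
 shift cm [-4.76 17.12 -0.57] turn -0.561  tilt z [ 0.004  0.001 -1.   ]
px 338 188
```

View pics/k1.png

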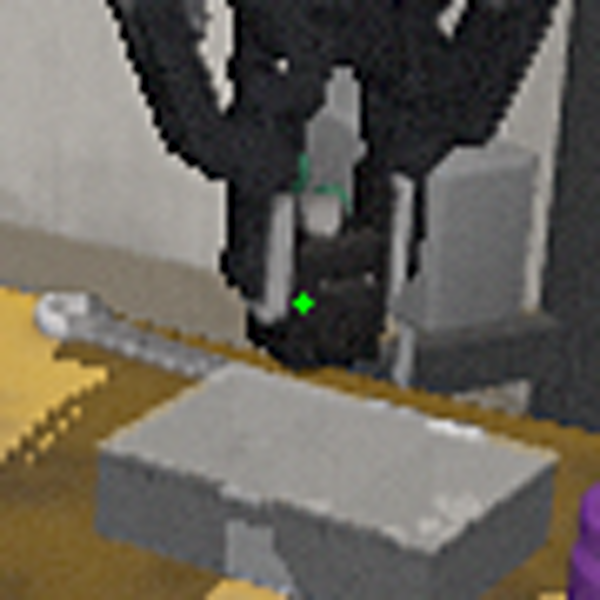

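jog_arm(
  plan=[
    [[1, 0, 0, 0, -0.112], [1, 0, 0, 0, -0.112], [1, 0, 0, 0, -0.112], [1, 0, 0, 0, -0.112], [1, 0, 0, 0, -0.113], [1, -2, 3, 0, 0], [1, -2.7, 3, 0, 0], [1, -2.7, 3, 0, 0], [1, -3, 3, 0, 0], [1, -3, 0, 0, 0]],
  ],
)

```text
time_s: 21.48
eef_pos: [0.547, 0.0617, 0.1303]
tool_rot: [-0.682, 0.731, 0.002, -0.003]
contact_force: [0.6, -1.3, -2.0]
opening: 0.336
finger_force: 60.1
```

jog_arm(
  plan=[
    [[1, 0, 0, 3, 0], [1, 0, 0, 3, 0], [1, 0, 0, 2, 0], [1, 0, 0, 0, 0], [1, 0, 0, 0, 0], [1, 0, 0, 0, 0]],
  ],
)

```text
time_s: 21.98
eef_pos: [0.5544, 0.0615, 0.0531]
tool_rot: [-0.682, 0.731, -0.0, 0.0]
contact_force: [0.3, 0.2, -1.0]
opening: 0.336
finger_force: 60.1
```

```bash
python3 g.py .5545 .0628 .0205 176
python3 - <<'E'
from h import *
p=grab_frame("top"); A=cv2.imread("pics/top0.png").astype(int)
X0=np.array([.5543,.0598]); a=np.radians(86); yd=np.array([np.cos(a),np.sin(a)]); xd=np.array([yd[1],-yd[0]])
for y in range(-28,29,3):
    o=""
    for x in range(-28,29,2):
        q=X0+xd*x/1e3+yd*y/1e3; u,v=np.round(px(p,(*q,.005))*1.4).astype(int)
        b,g,r=A[v,u]; o+="#" if b>r+40 else "."
    print(y,o)
E
```

```text
t 21.98 at [0.5544 0.0615 0.0531] yaw 176.0 q [ 0.39  0.39 -0.18  0.   -1.   -0.46] F [ 0.3  0.2 -1. ] open 0.34 ff 60.1
 shift cm [-0.13  0.    3.26] turn 0.001  tilt z [ 0.001 -0.    -1.   ]
-28 .............................
-25 .............................
-22 ........#####...######.......
-19 .....###################.....
-16 .....###################.....
-13 .....###################.....
-10 .....###################.....
-7 .....###################.....
-4 .....####################....
-1 .....###################.....
2 .....###################.....
5 .....###################.....
8 .....###################.....
11 .....###################.....
14 .....####################....
17 .....###################.....
20 .....###################.....
23 .............................
26 .............................
```

jog_arm(
  plan=[
    [[1, -0.1, 0, 0.8, 0], [1, 0, 0, 0.8, 0], [1, 0, 0, 0.8, 0], [1, 0, 0, 0.7, 0], [1, 0, 0, 0, 0], [1, 0, 0, 0, 0], [1, 0, 0, 0, 0]],
  ],
)

```text
time_s: 22.62
eef_pos: [0.5536, 0.0625, 0.0209]
tool_rot: [-0.682, 0.731, 0.0, -0.0]
contact_force: [-0.1, 0.2, -1.8]
opening: 0.338
finger_force: 60.5
```

```bash
python3 g.py .5545 .0628 .0205 176
```

```text
t 22.62 at [0.5536 0.0625 0.0209] yaw 176.0 q [ 0.39  0.42 -0.22 -0.   -0.93 -0.46] F [-0.1  0.2 -1.8] open 0.34 ff 60.5
 shift cm [-0.03 -0.09  0.04] turn 0.0  tilt z [-0.001 -0.    -1.   ]
```

jog_arm(
  plan=[
    [[1, 0, 0, 0.1, 0], [-0.2, 0, 0, 0, 0], [-0.2, 0, 0, 0, 0], [-0.2, 0, 0, 0, 0], [-0.2, 0, 0, 0, 0], [-0.2, 0, 0, 0, 0], [-0.2, 0, 0, -2, 0], [-0.2, 0, 0, -4, 0], [-1, 0, 0, -4, 0], [-1, 0, 0, -3, 0]],
  ],
)

```text
time_s: 23.45
eef_pos: [0.5546, 0.0625, 0.1537]
tool_rot: [-0.682, 0.731, -0.001, 0.001]
contact_force: [1.4, 0.3, 1.4]
opening: 0.862
finger_force: 0.0
```

jog_arm(
  plan=[
    [[-1, 3.2, 0, 0, 0], [-1, 4, 0, 0, 0], [-1, 4, 0, 0, 0], [-1, 3.2, 0, 0, 0], [-1, 0, 0, 0, 0], [-1, 0, 0, 0, 0]],
  ],
)

```text
time_s: 23.95
eef_pos: [0.5435, -0.0826, 0.1503]
tool_rot: [-0.681, 0.732, -0.0, 0.0]
contact_force: [0.2, 0.5, -0.4]
opening: 0.998
finger_force: 0.0
```

```bash
python3 g.py .5545 -.0825 .032 176
python3 - <<'E'
from h import *
p=grab_frame("scene"); C=cloud(p); m=(p["depth"]>0)&(np.hypot(C[...,0]-.554,C[...,1]-.06)<.06)&(C[...,2]<.08)
k=m&(C[...,2]>.03); Q=C[k]; print("coil",np.round(np.percentile(Q[:,2],[50,80,98]),3),cv2.minAreaRect(np.float32(Q[:,:2]*1e3)))
E
```

```text
t 23.95 at [ 0.5435 -0.0826  0.1503] yaw 175.8 q [ 0.13  0.29 -0.05 -0.   -1.23 -0.21] F [ 0.2  0.5 -0.4] open 1.00 ff 0.0
 shift cm [-0.09 -1.1  11.83] turn -0.003  tilt z [ 0.  0. -1.]
coil [0.041 0.043 0.051] ((554.78857421875, 57.45745086669922), (36.48342514038086, 32.753055572509766), 85.01470184326172)
```

jog_arm(
  plan=[
    [[-1, 0, -1.1, 0, 0], [-1, 0, 0, 2, 0], [-1, 0, 0, 3, 0], [-1, 0, 0, 3, 0], [-1, 0, 0, 3, 0], [-1, 0, 0, 1.8, 0], [-1, 0, 0, 0, 0], [-1, 0, 0, 0, 0]],
  ],
)

```text
time_s: 24.67
eef_pos: [0.5546, -0.0809, 0.022]
tool_rot: [-0.683, 0.731, 0.0, -0.001]
contact_force: [0.8, 0.2, 0.5]
opening: 1.005
finger_force: 0.0
```

jog_arm(
  plan=[
    [[0.2, 0, 0, 0, 0], [0.5, 0, 0, 0, 0], [1, 0, 0, 0, 0], [1, 0, 0, 0, 0], [1, 0, 0, 0, 0], [1, 0, 0, 0, 0], [1, 0, 0, 0, 0], [1, 0, 0, 0, 0], [1, 0, 0, 0, 0]],
  ],
)

```text
time_s: 25.42
eef_pos: [0.5563, -0.0816, 0.0247]
tool_rot: [-0.682, 0.731, -0.001, 0.002]
contact_force: [-0.8, 0.5, 5.8]
opening: 0.64
finger_force: 63.8
```

```bash
python3 g.py .4404 .0592 .027 176
```

```text
t 25.42 at [ 0.5563 -0.0816  0.0247] yaw 176.1 q [ 0.13  0.43 -0.2   0.   -0.94 -0.2 ] F [-0.8  0.5  5.8] open 0.64 ff 63.8
 shift cm [-13.25  12.54  -0.28] turn 0.001  tilt z [ 0.004  0.    -1.   ]
```

jog_arm(
  plan=[
    [[1, 0, 0, -2, 0], [1, 0, 0, -4, 0], [1, 0, 0, -3, 0], [1, 0, 0, -1, 0], [1, -2.2, 2.1, 0, 0], [1, -3, 2.8, 0, 0], [1, -3, 2.8, 0, 0], [1, -3, 2.8, 0, 0], [1, -2, 2, 0, 0], [1, 0, 0, 0, 0]],
  ],
)

```text
time_s: 26.25
eef_pos: [0.4366, 0.0613, 0.1232]
tool_rot: [-0.683, 0.73, 0.0, 0.001]
contact_force: [-0.6, 0.1, -1.8]
opening: 0.642
finger_force: 63.6
```

jog_arm(
  plan=[
    [[1, 0, 0, 3, 0], [1, 0, 0, 2.8, 0], [1, 0, 0, 1, 0], [1, 0, 0, 0, 0], [1, 0, 0, 0, 0], [1, 0, 0, 0, 0]],
  ],
)

```text
time_s: 26.75
eef_pos: [0.4405, 0.0588, 0.0556]
tool_rot: [-0.682, 0.731, -0.001, 0.001]
contact_force: [-1.0, 0.9, -0.4]
opening: 0.646
finger_force: 63.7
```

```bash
python3 g.py .4404 .0592 .0285 176; python3 look.py j1 scene 50 .44 .06 .05
```

```text
t 26.75 at [0.4405 0.0588 0.0556] yaw 176.0 q [ 0.49  0.19 -0.46  0.   -0.92 -0.56] F [-1.   0.9 -0.4] open 0.65 ff 63.7
 shift cm [-0.04  0.01  2.71] turn 0.0  tilt z [ 0.002  0.001 -1.   ]
px 206 255
```

View pics/j1.png

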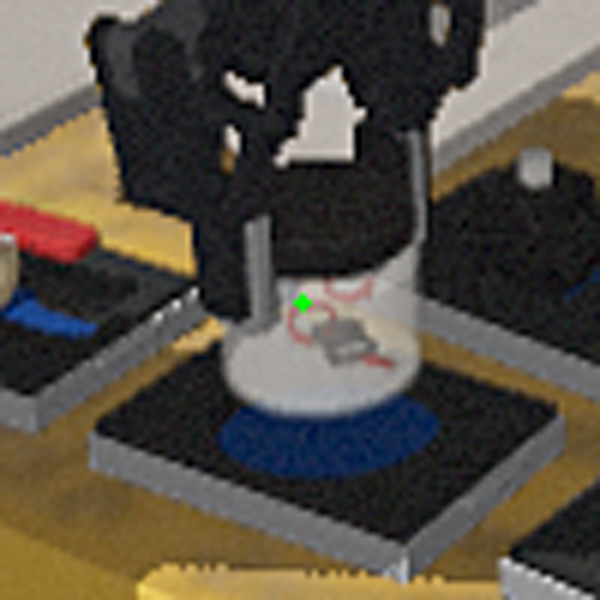

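jog_arm(
  plan=[
    [[1, 0.1, -0.07, 0.7, 0], [1, 0, 0, 0.8, 0], [1, 0, 0, 0.7, 0], [1, 0, 0, 0.4, 0], [1, 0, 0, 0, 0], [1, 0, 0, 0, 0], [1, 0, 0, 0, 0]],
  ],
)

```text
time_s: 27.38
eef_pos: [0.4395, 0.0573, 0.0296]
tool_rot: [-0.682, 0.731, -0.0, -0.0]
contact_force: [-9.4, 0.9, 21.1]
opening: 0.64
finger_force: 66.2
```

```bash
python3 g.py .4404 .0592 .0285 176
```

```text
t 27.38 at [0.4395 0.0573 0.0296] yaw 176.1 q [ 0.49  0.22 -0.5   0.   -0.85 -0.56] F [-9.4  0.9 21.1] open 0.64 ff 66.2
 shift cm [-0.19 -0.07  0.11] turn 0.001  tilt z [-0.    -0.001 -1.   ]
```

jog_arm(
  plan=[
    [[1, 0, 0.15, -0.2, 0], [1, 0, 0, 0, 0], [1, 0, 0, 0, 0], [1, 0, 0, 0, 0]],
  ],
)

```text
time_s: 27.72
eef_pos: [0.4381, 0.0575, 0.0298]
tool_rot: [-0.682, 0.731, 0.0, -0.0]
contact_force: [-0.1, -0.3, -0.8]
opening: 0.645
finger_force: 63.6
```

jog_arm(
  plan=[
    [[1, 0, 0, 0.1, 0], [1, 0, 0, 0, 0], [1, 0, 0, 0, 0]],
  ],
)

```text
time_s: 27.97
eef_pos: [0.4382, 0.0575, 0.0297]
tool_rot: [-0.682, 0.731, 0.0, -0.0]
contact_force: [-4.9, -0.4, 8.7]
opening: 0.639
finger_force: 64.7
```

Run:
```python
from h import *
p=grab_frame("scene"); C=cloud(p); m=(p["depth"]>0)&(np.hypot(C[...,0]-.44,C[...,1]-.058)<.035)&(C[...,2]>.035)&(C[...,2]<.075)
Q=C[m]; h=np.histogram(Q[:,2],np.arange(.035,.076,.002)); print(list(zip(h[1].round(3),h[0])))
```

```text
[(np.float64(0.035), np.int64(32)), (np.float64(0.037), np.int64(25)), (np.float64(0.039), np.int64(30)), (np.float64(0.041), np.int64(30)), (np.float64(0.043), np.int64(43)), (np.float64(0.045), np.int64(40)), (np.float64(0.047), np.int64(16)), (np.float64(0.049), np.int64(14)), (np.float64(0.051), np.int64(27)), (np.float64(0.053), np.int64(30)), (np.float64(0.055), np.int64(28)), (np.float64(0.057), np.int64(43)), (np.float64(0.059), np.int64(222)), (np.float64(0.061), np.int64(109)), (np.float64(0.063), np.int64(16)), (np.float64(0.065), np.int64(14)), (np.float64(0.067), np.int64(9)), (np.float64(0.069), np.int64(22)), (np.float64(0.071), np.int64(11)), (np.float64(0.073), np.int64(6))]
```

jog_arm(
  plan=[
    [[0, 0, 0, 0, 0], [-0.7, 0, 0, 0, 0], [-0.7, 0, 0, 0, 0], [-0.7, 0, 0, 0, 0], [-0.7, 0, 0, 0, 0], [-0.7, 0, 0, -2, 0], [-0.7, 0, 0, -4, 0], [-0.7, 0, 0, -4, 0], [-0.7, 0, 0, -4, 0], [-0.7, 0, 0, 0, 0]],
  ],
)

```text
time_s: 28.85
eef_pos: [0.4429, 0.0585, 0.1774]
tool_rot: [-0.683, 0.731, -0.004, 0.006]
contact_force: [0.5, 0.1, 0.4]
opening: 0.849
finger_force: 0.0
```

jog_arm(
  plan=[
    [[-1, 4, 1, 0, 0], [-1, 4, 1, 0, 0], [-1, 4, 1, 0, 0], [-1, 4, 1, 0, 0], [-1, 4, 1, 0, 0], [-1, 4, 1, 0, 0], [-1, 0, 0, 0, 0], [-1, 0, 0, 0, 0], [-1, 0, 0, 0, 0], [-1, 0, 0, 0, 0]],
  ],
)

```text
time_s: 29.68
eef_pos: [0.3622, -0.1769, 0.1692]
tool_rot: [-0.683, 0.731, 0.0, 0.0]
contact_force: [0.5, -0.7, -1.0]
opening: 0.999
finger_force: 0.0
```

```bash
python3 g.py .44 .06 .2 176
python3 - <<'E'
from h import *
p=grab_frame("top"); q=grab_frame("scene")
u,v=px(p,(.49,.06,.016)).astype(int); s=95
a=cv2.resize(p["frame"][v-s:v+s,u-s:u+s],(400,400),interpolation=cv2.INTER_CUBIC)
u,v=px(q,(.47,.03,.016)).astype(int)
b=cv2.resize(q["frame"][v-s:v+s,u-s:u+s],(400,400),interpolation=cv2.INTER_CUBIC)
cv2.imwrite("pics/f.png",np.hstack([a,b]))
E
```

```text
t 29.68 at [ 0.3622 -0.1769  0.1692] yaw 176.1 q [-0.06 -0.01 -0.36 -0.   -1.22 -0.01] F [ 0.5 -0.7 -1. ] open 1.00 ff 0.0
 shift cm [-24.16  -6.14  -3.08] turn 0.002  tilt z [-0.  0. -1.]
```

View pics/f.png

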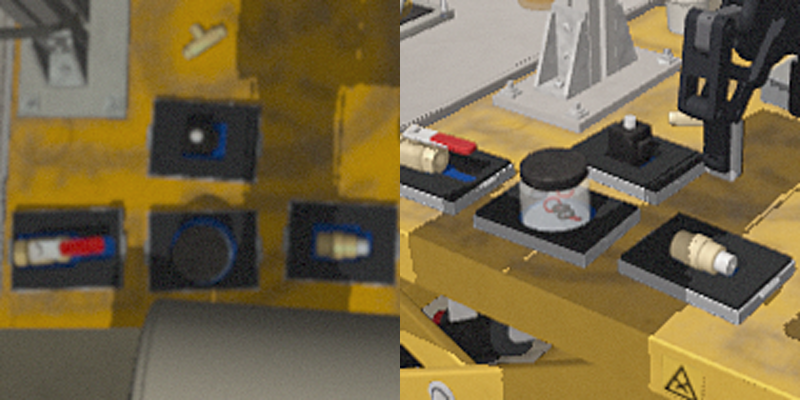

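All four spares sit in their cut-outs: valve at (65,248), jar at (200,250), coupling at (342,243) and coil at (200,137). The gripper is clear of all of them.

```bash
python3 -c "from station import *; print(job_done())"
```

```text
the job is handed in; nothing more can be done
None
```

The ball valve, quick coupling, solenoid coil and seal jar are each seated in their matching tray, turned as the outlines show. I never moved the thread tape, and the job was handed in at about 30 s.

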